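Load the tile tumbler and wind its run timer

ROBOT

A 7-joint arm with a two-finger parallel gripper is mounted at the origin on the work surface; the furniture and walls round the work are solid. World frame = base frame: x ahead of the robot, y to its left, z up, the work surface at z = 0. Lengths are in m, angles in rad, forces in N, time in s.
With the tool pointing down it reaches from about 0.425 to 0.95 m from the base axis. Payload 4.7 kg.
Tool frame: the origin (TCP) lies at the very end of the fingers, on their centre line; the grasp point (between the pads) lies 19 mm behind it; z points along the fingers, y is the line along which they close (so a half turn about z gives the same grasp; the last joint's range is limited). The gripper opens to 87 mm and grips with 3 to 60 N. Pads are 19 mm wide; open, the fingers measure 117 mm over their backs; the gripper's body (75 mm by 190 mm) begins 51 mm behind the grasp point.
Start: joints at [-1.366, 0.469, -0.049, 1.532, 0.024, 1.141, -0.082], TCP at [0.156, 0.657, 0.193] pointing down, gripper open.
Joint ranges: [-2.59, 2.59], [-0.33, 1.99], [-1.39, 1.29], [0.1, 2.45], [-1.04, 4.18], [0.21, 1.99], [-2.66, 2.66]. Speed limits (rad/s): [2.57, 2.57, 3.14, 3.14, 3.14, 3.14, 3.14].

INTERFACE

Orientations are given as a unit quaternion [x, y, z, w].
In Python, from bench import * gives the robot as it stands.
- The arm moves only by the tool jog_arm, never from a script. Its argument "series" is a list of rows, each a list of 4 numbers: the shift along the tool's x, y, z in cm, then the turn about the tool's z in rad. In form: [[x, y, z, yaw], ...]. A call has exactly 5 rows; each row shifts and turns the commanded pose from where the row before left it, along the tool's axes as they then stand; what a row does not reach is not made up. A row lasts 1/8 s, in which the tool goes at most 62.5 mm and 10.7 degrees, less where a joint would pass 70% of its speed; a pose out of reach is approached as far as the arm can. A call is refused whole if a number of a shift passes 6.25 or a number of a turn 0.188, either way. A call with a gripper value outside its range is refused whole. "jaw" is the finger opening in cm, from 0 to 8.7, set as the call begins (left out, the last holds). The fingers move at their own pace and stop on an object; "squeeze" is the grip in N (left out, the last holds). Time passes only in rows, so rows that do not move let the fingers close, or fill a call up. It gives the time, the measured TCP pose, the force, the opening and the grip force at its end, in the units of the state.
- read_state(): the state, without advancing time (a new reading comes with each control period).
- get_image(name): name is "scene" or "top" or "wrist"; returns a dict with "img" (480x640x3 uint8, red, green, blue), "K" (3x3 intrinsics, pixels), "extrinsics" (4x4, takes a point from camera to world coordinates); the wrist camera has in their place "T_tool_cam" (4x4, takes a point from camera to tool coordinates, whose origin is the TCP and whose axes are the flange's). Camera axes: x right, y down, z forward; pixel columns grow to the right and rows downward; lengths in m; the calibration is good to about 2 mm. A picture is of the moment at which its call begins: read the wrist's pose just before it. There is no depth.
- job_done(): hands the job in; it is judged then, once.
The state is a dict: "t": time; "q": joint angles; "qvel": joint speeds; "joint_efforts": joint torques, N m; "position": TCP position; "ee_rot": TCP orientation; "wrist_force": force on the tool from outside, world axes, zero at the start; "wrist_torque": the same for the moment, N m; "finger_gap": finger opening in m; "finger_force": force on a finger pad.
Only numpy, scipy, OpenCV 4.12 (cv2) and the standard library are available. Lean on these libraries where they do the work, as an engineer would, in place of code of your own. Each camera call takes 0.05 s, during which the arm holds its last target. There are 200 camera calls.

TASK

Load the tile tumbler: lift the bar handle of its hinged loading tray until all three terracotta blanks have slid into the tub, then lower the tray back down onto its rest under control, without letting it drop. Once the blanks are in, wind the spring-driven run timer up fully: turn the cross-shaped key on the front clockwise, part of a turn at a time over its clicks, until it comes to its stop and stays there. Leave the jars and the tape roll where they are.

Things in the scene. Friction and masses are not known exactly. Their poses are not given: they have to be found in the camera images.
- tumbler: the tile tumbler, fixed: grey base 225 x 225 mm, round white tub on it, steel loading tray on its right (-y), grey timer housing with a cross-shaped key on its front (-x). Origin: on the desk under the tub's centre; own x the way from timer to tub, own y from tray to tub, z up. Places below are (x, y, z) in this frame, mm
- tub_in (a point): centre of the tub's inner floor, at (0, 0, 47). The tub is 74 mm in inner radius at the floor, 100 at the rim; the rim is 72 mm above the floor; a small cone 11 mm high stands in the middle
- tray_hinge (a point): middle of the tray's hinge line, at (0, -98, 165); the line runs along x. Steel side plates at x -68 and 68 carry it (up to z 171). The tray, 122 mm wide (x), walls 26 mm high, runs from an open spout at y -68 over the tub to a tail wall at y -216; floor at z 163
- tray (a joint): tilt of the loading tray, rad: 0 level on its rest, grows as the bar handle is lifted, up to 1.15. The blanks begin to slide at about 0.5 to 0.6
- tray_bar (a point): middle of the tray's bar handle, a round black bar 10 mm thick, 100 mm long along x, 44 mm behind the tail wall: at (0, -258, 174) when level, 160 mm from the hinge line. Two arms 8 mm thick at x -46 and 46 hold it; it is free between them
- key (a joint): turn of the timer's winding key, rad: 0 run down, 5.21 on the last click (stop at 5.42); grows clockwise seen from in front. A ratchet holds it every 15 degrees (0.262 rad); let go between clicks it springs back to the last. At 0 and every 1.571 the four arms point up, down, left and right. It takes 0.15 to 0.35 N m
- key_hub (a point): the key's axis, in the plane of its arms: at (-202, 0, 70); the axis runs along x. Four round black arms 10 mm thick reach 50 mm from it. The arms stand 52 mm ahead of the timer housing (front face at x -150, 116 wide, top at z 126); a ratchet wheel of 30 mm radius lies close to the housing
- blank_1: terracotta tile blank 1 of 3, 36 x 62 x 16 mm (x, y, z), loose on the loading tray at first; origin: centre of its underside
- blank_2: terracotta tile blank 2 of 3, 36 x 62 x 16 mm (x, y, z), loose on the loading tray at first; origin: centre of its underside
- blank_3: terracotta tile blank 3 of 3, 36 x 62 x 16 mm (x, y, z), loose on the loading tray at first; origin: centre of its underside
- jar_aqua: small glass jar of tile with a white cap, 55 mm across, 74 mm high, a bystander; origin: centre of its underside
- jar_gold: small glass jar of tile with a white cap, 49 mm across, 66 mm high, a bystander; origin: centre of its underside
- tape_roll: roll of masking tape lying flat, 83 mm across, 19 mm high, a bystander; origin: centre of its underside
Mind the look-alikes: they are no part of the job. Leave any blue or white look-alike of the blank_2 alone. Leave any grey look-alike of the blank_3 alone.

How it is judged:
By the outcome, as a careful person would: the job done as asked, in the order asked, and still so for the second after the job is handed in, with the robot touching nothing.
It also fails if it takes over 67 s, if anything falls off the work surface, if the arm or the gripper's body presses on something with over 40 N, if the wrist force passes 120 N, or if a joint passes its speed limit or range.

## Working session

There is one attempt and no reset: what is moved stays moved. The work goes in short steps, Python scripts to look and compute and a tool call to move; the robot and the scene stay as the last step left them, time stands still between calls to the robot, and variables do not carry over. Pictures are saved under pics/ and viewed, at most 10 in all, crops included, and the job is handed in when it is done.

Besides the shell and the picture viewer there is one more tool, called after "Emit:" by a JSON object that holds its "api" and its "payload". jog_arm: Moves the arm, as the interface text tells. Its arguments: {"type":"object","properties":{"series":{"type":"array"},"jaw":{"type":"number"},"squeeze":{"type":"number"}},"required":["series"]}

```bash
mkdir -p pics; python3 - <<'E'
from bench import *
import cv2,numpy as np
for n in ("scene","top"):
    d=get_image(n); cv2.imwrite(f"pics/{n}0.png",d["img"][:,:,::-1]); print(n,d["K"].tolist(),np.round(d["extrinsics"],4).tolist())
s=read_state(); print(s["t"],s["position"],s["ee_rot"],s["q"])
print(get_image("wrist")["T_tool_cam"])
E
ls
```

```text
scene [[498.2958202332295, 0.0, 323.7463662603806], [0.0, 498.2958202332295, 233.82437149902864], [0.0, 0.0, 1.0]] [[0.4397, -0.6751, 0.5924, -0.2221], [-0.898, -0.3409, 0.278, -0.3664], [0.0143, -0.6542, -0.7562, 1.0229], [0.0, 0.0, 0.0, 1.0]]
top [[439.88625485638204, 0.0, 322.7138945264265], [0.0, 439.88625485638204, 237.20302106063895], [0.0, 0.0, 1.0]] [[-0.1182, -0.9681, 0.221, 0.3078], [-0.993, 0.1164, -0.0214, -0.0298], [-0.005, -0.222, -0.975, 0.9438], [0.0, 0.0, 0.0, 1.0]]
0.1 [0.1562227  0.65608125 0.19181032] [ 1.16608071e-01  9.93177634e-01 -8.59275630e-04 -7.84699774e-05] [-1.36590426  0.46936732 -0.04860157  1.53355013  0.02408789  1.14098583
 -0.08228528]
[[-6.78626252e-04 -9.61215499e-01 -2.75797578e-01  7.57574994e-02]
 [ 9.99999658e-01 -5.21979003e-04 -6.41382397e-04  6.34846227e-04]
 [ 4.72546156e-04 -2.75797919e-01  9.61215525e-01 -1.92098370e-01]
 [ 0.00000000e+00  0.00000000e+00  0.00000000e+00  1.00000000e+00]]
pics
```

View pics/scene0.png

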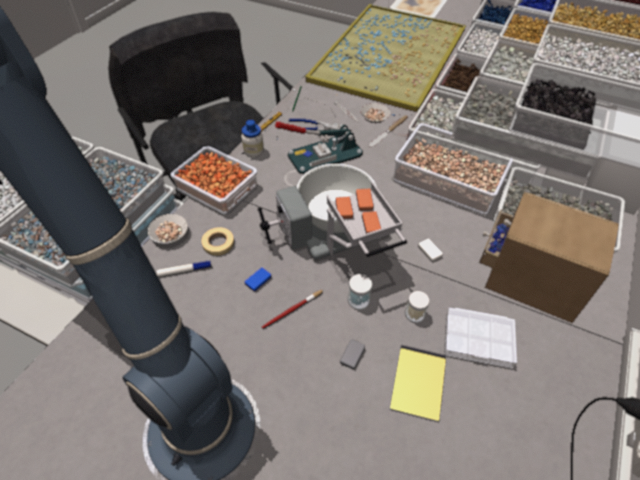

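View pics/top0.png

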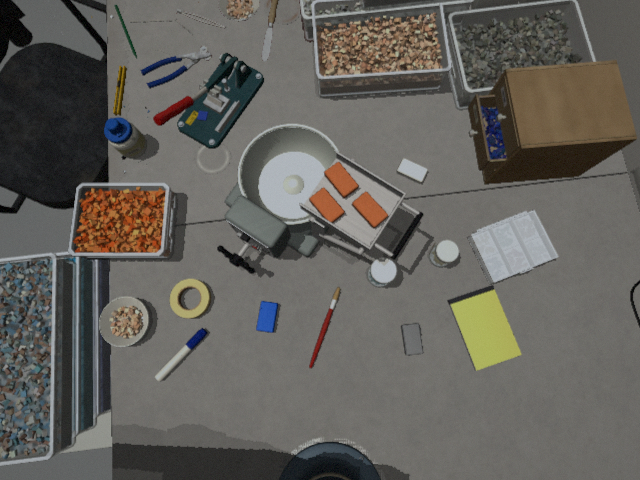

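Scene view: the tumbler is centred near (340,210), the key at about (267,225) and the bar at about (385,245). Top view: tub centre about (290,183), key about (237,259), bar from (420,215) to (390,258), the two jars right next to the bar at (383,271) and (445,252), tape roll at (190,298).

```bash
python3 - <<'E'
import cv2
a=cv2.imread("pics/top0.png")[110:290,205:445]; cv2.imwrite("pics/topc.png",cv2.resize(a,None,fx=3.33,fy=3.33,interpolation=cv2.INTER_CUBIC))
a=cv2.imread("pics/scene0.png")[155:305,245:445]; cv2.imwrite("pics/scenec.png",cv2.resize(a,None,fx=4,fy=4,interpolation=cv2.INTER_CUBIC))
E
```

```text
(no output)
```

View pics/topc.png

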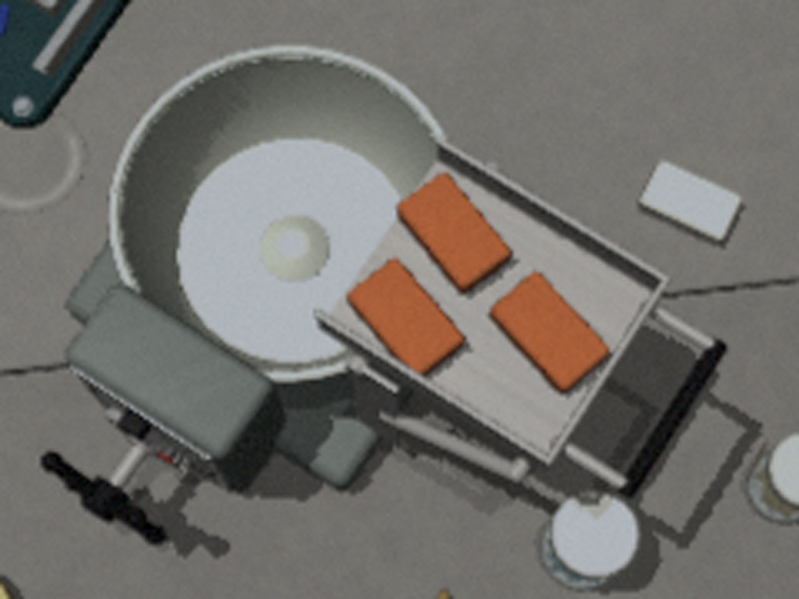

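View pics/scenec.png

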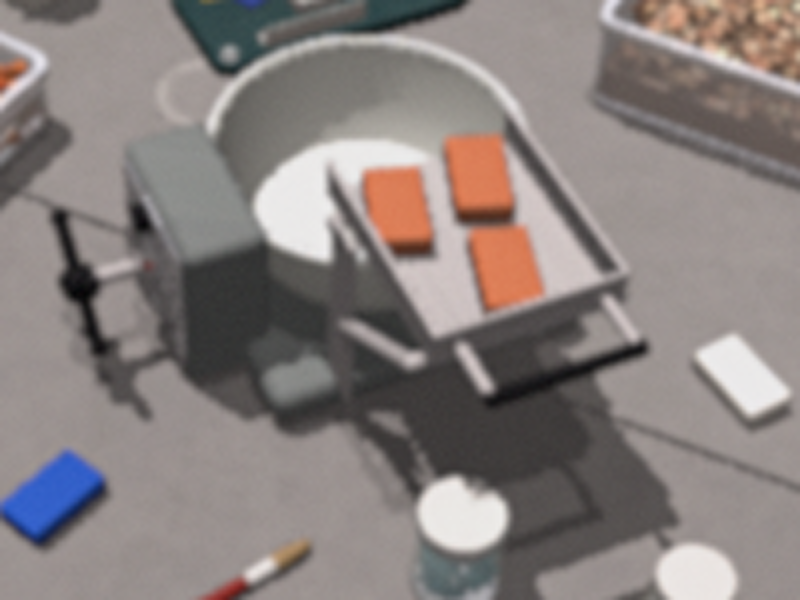

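Top crop: bar ends at (718,347) and (632,488), key hub (105,497) with arm tips (50,462) and (158,535), tail corners (662,278) and (550,458). Scene crop: bar ends (643,347) and (492,397), hub (80,283), tail corners (625,272) and (430,350), arm tips up (60,214) and down (100,350).

```bash
cat > h.py <<'E'
import numpy as np
from scipy.spatial.transform import Rotation as R
Ks=np.array([[498.296,0,323.746],[0,498.296,233.824],[0,0,1]]);Kt=np.array([[439.886,0,322.714],[0,439.886,237.203],[0,0,1]])
Es=np.array([[0.4397,-0.6751,0.5924,-0.2221],[-0.898,-0.3409,0.278,-0.3664],[0.0143,-0.6542,-0.7562,1.0229],[0,0,0,1]])
Et=np.array([[-0.1182,-0.9681,0.221,0.3078],[-0.993,0.1164,-0.0214,-0.0298],[-0.005,-0.222,-0.975,0.9438],[0,0,0,1]])
def ray(K,E,p):
    d=E[:3,:3]@np.linalg.inv(K)@[p[0],p[1],1]; return E[:3,3],d/np.linalg.norm(d)
def onplane(r,z): o,d=r; return o+d*(z-o[2])/d[2]
def tri(r1,r2):
    A=np.zeros((3,3));b=np.zeros(3)
    for o,d in(r1,r2):
        M=np.eye(3)-np.outer(d,d);A+=M;b+=M@o
    x=np.linalg.solve(A,b);return x,[np.linalg.norm(np.cross(x-o,d)) for o,d in(r1,r2)][0]
T=lambda u,v:ray(Kt,Et,(205+(u+.5)/3.33-.5,110+(v+.5)/3.33-.5))
S=lambda u,v:ray(Ks,Es,(245+(u+.5)/4-.5,155+(v+.5)/4-.5))
E
python3 - <<'E'
from h import *
np.set_printoptions(precision=4,suppress=True)
for n,a,b in[("bar far",(718,347),(643,347)),("bar near",(632,488),(492,397)),("hub",(105,497),(80,283)),("tail far",(662,278),(625,272)),("tail near",(550,458),(430,350))]:
    print(n,*tri(T(*a),S(*b)))
L=onplane(T(50,462),.07);Rr=onplane(T(158,535),.07);print("key tips",L,Rr)
print("up/down tip scene; cone top", onplane(T(292,247),.058))
for j in[(590,535),(805,470)]:print("jar top",onplane(T(*j),.07))
E
```

```text
bar far [ 0.5038 -0.227   0.1756] 0.00017563330851087986
bar near [ 0.4312 -0.1672  0.1789] 0.0011868452710267444
hub [0.4814 0.1302 0.0712] 0.0009425056975999566
tail far [ 0.543  -0.2006  0.186 ] 0.00033323711993801976
tail near [ 0.4516 -0.1246  0.1749] 0.003958822402417449
key tips [0.5077 0.1613 0.07  ] [0.4552 0.0996 0.07  ]
up/down tip scene; cone top [0.6318 0.0011 0.058 ]
jar top [ 0.4242 -0.1584  0.07  ]
jar top [ 0.4481 -0.2937  0.07  ]
```

Emit:
{"api": "jog_arm", "payload": {"series": [[0, 0, -2, 0.094], [0, 0, -2, 0.094], [0, 0, -2, 0.094], [0, 0, -2, 0.094], [0, 0, -2, 0.094]], "jaw": 6, "squeeze": 25}}

```text
t: 0.78
position: [0.1563, 0.6564, 0.293]
ee_rot: [0.346, 0.938, -0.0, 0.0]
wrist_force: [0.3, 0.2, 0.6]
finger_gap: 0.0605
finger_force: 0.0
```

Emit:
{"api": "jog_arm", "payload": {"series": [[-4.6, -0.4, 0, 0], [-4.6, -0.4, 0, 0], [-4.6, -0.4, 0, 0], [-4.6, -0.4, 0, 0], [-4.6, -0.4, 0, 0]]}}

```text
t: 1.4
position: [0.3196, 0.4912, 0.2925]
ee_rot: [0.345, 0.939, -0.0, -0.0]
wrist_force: [0.2, -0.0, 0.1]
finger_gap: 0.0598
finger_force: 0.0
```

Emit:
{"api": "jog_arm", "payload": {"series": [[-4.6, -0.4, 0, 0], [-4.6, -0.4, 0, 0], [-4.6, -0.4, 0, 0], [-4.6, -0.4, 0, 0], [-4.6, -0.4, 0, 0]]}}

```text
t: 2.02
position: [0.4819, 0.3273, 0.2925]
ee_rot: [0.345, 0.939, -0.0, -0.0]
wrist_force: [0.5, 0.5, -0.5]
finger_gap: 0.0601
finger_force: 0.0
```

Emit:
{"api": "jog_arm", "payload": {"series": [[-3.3, -4.1, 0, 0], [-3.3, -4.1, 0, 0], [-3.3, -4.1, 0, 0], [-3.3, -4.1, 0, 0], [-3.3, -4.1, 0, 0]]}}

```text
t: 2.65
position: [0.4739, 0.0636, 0.2927]
ee_rot: [0.345, 0.939, 0.0, -0.0]
wrist_force: [0.2, 0.3, -0.2]
finger_gap: 0.0599
finger_force: 0.0
```

Emit:
{"api": "jog_arm", "payload": {"series": [[-3.3, -4.1, 0, 0], [-3.3, -4.1, 0, 0], [-3.3, -4.1, 0, 0], [-2.5, -3, 0, 0], [0, 0, 0, 0]]}}

```text
t: 3.28
position: [0.469, -0.1349, 0.2928]
ee_rot: [0.348, 0.938, -0.0, 0.0]
wrist_force: [-0.6, -0.0, -0.1]
finger_gap: 0.0601
finger_force: 0.0
```

```bash
python3 - <<'E'
from bench import *
import cv2,numpy as np
s=read_state(); d=get_image("wrist"); cv2.imwrite("pics/w1.png",d["img"][:,:,::-1]); print(s["t"],s["position"],s["ee_rot"],s["q"],d["K"].tolist())
O=np.array([.635,-.0004]);ux=np.array([.763,-.647]);uy=np.array([.647,.763]);p=s["position"][:2]-O;print(p@ux,p@uy)
E
```

```text
3.275 [ 0.46895436 -0.13489704  0.2927673 ] [ 3.47897275e-01  9.37532593e-01 -3.29873624e-04  1.23607642e-04] [-0.37772844  0.06974299  0.61488798  1.84989431 -0.04186856  1.23480481
  1.10995951] [[375.64501020126323, 0.0, 312.0763234850661], [0.0, 375.64501020126323, 242.4792608085949], [0.0, 0.0, 1.0]]
-0.03967323766055939 -0.21005277170554457
```

View pics/w1.png

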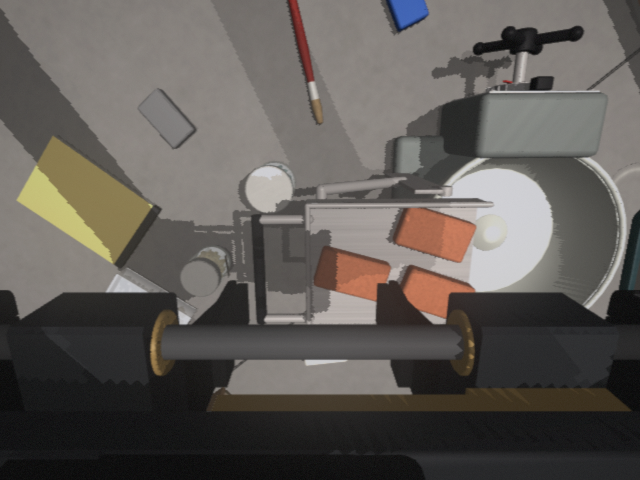

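The wrist view shows the bar as a dark vertical strip at u≈259, v 214–324. The key hub is at about (526,40), arm tips (479,48) and (578,33), cone (489,232).

```bash
cat >> h.py <<'E'
Ttc=np.array([[-6.786e-4,-.9612155,-.2757976,.0757575],[1,-5.22e-4,-6.41e-4,6.348e-4],[4.7e-4,-.2757979,.9612155,-.1920984],[0,0,0,1]])
Kw=np.array([[375.645,0,312.076],[0,375.645,242.479],[0,0,1]])
def W(pos,q,p):
    E=np.eye(4);E[:3,:3]=R.from_quat(q).as_matrix();E[:3,3]=pos;return ray(Kw,E@Ttc,p)
E
python3 - <<'E'
from h import *
np.set_printoptions(precision=4,suppress=True)
pos=[.46895,-.1349,.29277];q=[.3479,.93753,-.0003,.0001]
M=R.from_quat(q).as_matrix();w=lambda p:W(pos,q,p)
for n,p,z,t in[("barN",(259,214),.176,T(632,488)),("barF",(259,324),.176,T(718,347)),("hub",(526,40),.07,T(105,497)),("cone",(489,232),.058,T(292,247)),("tipL",(578,33),.07,0),("tipR",(479,48),.07,0)]:
    x=onplane(w(p),z);print(n,x,"tool",M.T@(x-pos)*100, tri(w(p),t) if t else "")
print(M)
E
```

```text
barN [ 0.4312 -0.1605  0.176 ] tool [ 1.1962 -4.3995 11.6787] (array([ 0.4349, -0.1707,  0.1478]), np.float64(0.003681332885212941))
barF [ 0.506  -0.2303  0.176 ] tool [-9.0241 -4.8053 11.6829] (array([ 0.5005, -0.2229,  0.1918]), np.float64(0.0007003252638577743))
hub [0.4821 0.1349 0.07  ] tool [16.613  21.3233 22.2599] (array([0.4793, 0.1269, 0.0852]), np.float64(0.00022979240377921353))
cone [0.6303 0.0002 0.058 ] tool [-3.4029 20.7769 23.4681] (array([0.6342, 0.0015, 0.0507]), np.float64(0.00027527282814290784))
tipL [0.5104 0.1772 0.07  ] tool [17.2327 26.3697 22.2572] 
tipR [0.4577 0.0955 0.07  ] tool [15.8965 16.7392 22.2625] 
[[-0.7579  0.6523 -0.    ]
 [ 0.6523  0.7579 -0.0006]
 [-0.0004 -0.0005 -1.    ]]
```

Emit:
{"api": "jog_arm", "payload": {"series": [[-1.3, -1.55, 0, 0], [-1.3, -1.55, 0, 0], [-1.3, -1.55, 1, 0], [0, 0, 3, 0], [0, 0, 3, 0]], "jaw": 3}}

```text
t: 3.95
position: [0.4701, -0.1903, 0.2218]
ee_rot: [0.343, 0.939, 0.001, 0.0]
wrist_force: [0.8, 0.6, 0.4]
finger_gap: 0.0306
finger_force: 0.0
```

Emit:
{"api": "jog_arm", "payload": {"series": [[0, 0, 3, 0], [0, 0, 2.5, 0], [0, 0, 1.2, 0], [0, 0, 0, 0], [0, 0, 0, 0]]}}

```text
t: 4.58
position: [0.4703, -0.1921, 0.1566]
ee_rot: [0.344, 0.939, 0.0, 0.001]
wrist_force: [0.2, -0.2, -0.4]
finger_gap: 0.0301
finger_force: 0.0
```

Emit:
{"api": "jog_arm", "payload": {"series": [[0, 0, 0, 0], [0, 0, 0, 0], [0, 0, 0, 0], [0, 0, 0, 0], [0, 0, 0, 0]], "jaw": 0, "squeeze": 20}}

```text
t: 5.2
position: [0.4694, -0.1921, 0.1557]
ee_rot: [0.345, 0.939, 0.0, -0.0]
wrist_force: [0.6, -0.1, 0.5]
finger_gap: 0.0005
finger_force: 0.0
```

```bash
python3 - <<'E'
from bench import *
import cv2,numpy as np
s=read_state();print(s["wrist_force"],s["finger_gap"])
a=get_image("wrist")["img"][:,:,::-1]; b=get_image("scene")["img"][155:305,325:445,::-1]
cv2.imwrite("pics/c1.png",np.hstack([cv2.resize(a[100:,:],(480,285)),cv2.resize(b,(228,285),interpolation=cv2.INTER_CUBIC)]))
E
```

```text
[ 0.55877483 -0.09332423  0.51480616] 0.0005255932512045398
```

View pics/c1.png

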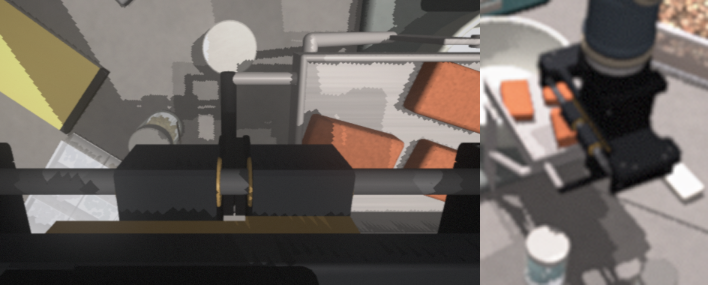

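The wrist part shows the bar lined up with the closed fingers (u≈305 in the full image), yet the gap reads zero. I'll look closer.

```bash
python3 - <<'E'
from bench import *
import cv2,numpy as np
a=get_image("wrist")["img"][180:420,220:400,::-1]; b=get_image("scene")["img"][180:270,345:435,::-1]
cv2.imwrite("pics/c2.png",np.hstack([cv2.resize(a,(390,520),interpolation=cv2.INTER_CUBIC),cv2.resize(b,(400,520),interpolation=cv2.INTER_CUBIC)]))
E
```

```text
(no output)
```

View pics/c2.png

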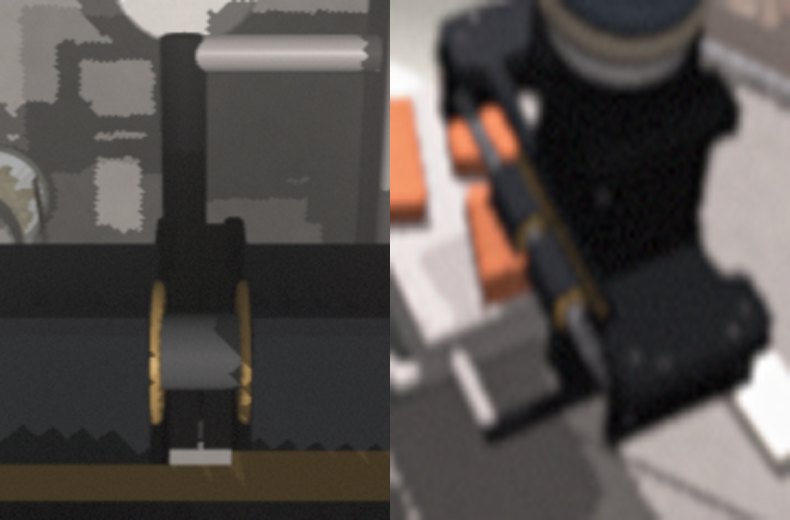

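The bar is about 3 mm off the fingers' centre and runs under the tips, so they closed above it. I'll open, go lower, and close again.

Emit:
{"api": "jog_arm", "payload": {"series": [[0, 0, 0, 0], [0, 0, 0, 0], [0, -0.4, 0, 0], [0, 0, 0.8, 0], [0, 0, 0.8, 0]], "jaw": 3}}

```text
t: 6.02
position: [0.4667, -0.1951, 0.139]
ee_rot: [0.345, 0.939, 0.0, -0.0]
wrist_force: [-0.2, 0.2, 0.2]
finger_gap: 0.0294
finger_force: 0.0
```

Emit:
{"api": "jog_arm", "payload": {"series": [[0, 0, 0, 0], [0, 0, 0, 0], [0, 0, 0, 0], [0, 0, 0, 0], [0, 0, 0, 0]], "jaw": 0}}

```text
t: 6.65
position: [0.4672, -0.195, 0.1398]
ee_rot: [0.345, 0.939, 0.0, 0.0]
wrist_force: [0.4, 0.3, -1.2]
finger_gap: 0.009
finger_force: 20.0
```

Emit:
{"api": "jog_arm", "payload": {"series": [[0, 0, 0, 0], [0, 0, 0, 0], [0, 0, 0.5, 0], [0, 0, 0.3, 0], [0, 0, 0, 0]], "jaw": 2.5}}

```text
t: 7.28
position: [0.4665, -0.1951, 0.1313]
ee_rot: [0.345, 0.939, -0.0, -0.0]
wrist_force: [0.3, -0.4, 0.7]
finger_gap: 0.0247
finger_force: 0.0
```

Emit:
{"api": "jog_arm", "payload": {"series": [[0, 0, 0, 0], [0, 0, 0, 0], [0, 0, 0, 0], [0, 0, 0, 0], [0, 0, 0, 0]], "jaw": 0, "squeeze": 25}}

```text
t: 7.9
position: [0.4671, -0.195, 0.1318]
ee_rot: [0.345, 0.939, 0.0, 0.0]
wrist_force: [0.4, 1.2, 0.2]
finger_gap: 0.0092
finger_force: 25.0
```

Emit:
{"api": "jog_arm", "payload": {"series": [[0, 0, -0.5, 0], [0, 0, -0.5, 0], [0, 0, -0.5, 0], [0, 0, -0.5, 0], [0, 0, 0, 0]]}}

```text
t: 8.52
position: [0.4688, -0.193, 0.1522]
ee_rot: [0.344, 0.939, 0.002, 0.001]
wrist_force: [6.3, 4.3, -3.9]
finger_gap: 0.0091
finger_force: 25.0
```

Emit:
{"api": "jog_arm", "payload": {"series": [[0, 0.25, -0.68, 0], [0, 0.27, -0.68, 0], [0, 0.25, -0.67, 0], [0, 0.28, -0.66, 0], [0, 0.26, -0.65, 0]]}}

```text
t: 9.15
position: [0.4751, -0.1856, 0.1855]
ee_rot: [0.345, 0.939, -0.0, -0.0]
wrist_force: [3.0, 0.4, -3.9]
finger_gap: 0.0091
finger_force: 25.0
```

Emit:
{"api": "jog_arm", "payload": {"series": [[0, 0.29, -0.63, 0], [0, 0.32, -0.63, 0], [0, 0.34, -0.6, 0], [0, 0.37, -0.6, 0], [0, 0.39, -0.58, 0]]}}

```text
t: 9.78
position: [0.4857, -0.1732, 0.216]
ee_rot: [0.345, 0.939, -0.001, -0.0]
wrist_force: [-2.1, -4.5, -0.3]
finger_gap: 0.009
finger_force: 25.0
```

Emit:
{"api": "jog_arm", "payload": {"series": [[0, 0.42, -0.56, 0], [0, 0.45, -0.54, 0], [0, 0.46, -0.52, 0], [0, 0.49, -0.5, 0], [0, 0.51, -0.47, 0]]}}

```text
t: 10.4
position: [0.5, -0.1563, 0.2424]
ee_rot: [0.345, 0.938, -0.001, -0.001]
wrist_force: [-5.2, -5.8, 4.6]
finger_gap: 0.0089
finger_force: 25.0
```

Emit:
{"api": "jog_arm", "payload": {"series": [[0, 0.53, -0.46, 0], [0, 0.55, -0.43, 0], [0, 0.57, -0.41, 0], [0, 0.58, -0.38, 0], [0, 0, 0, 0]]}}

```text
t: 11.02
position: [0.515, -0.1388, 0.2602]
ee_rot: [0.345, 0.939, -0.001, -0.0]
wrist_force: [-6.1, -4.5, 8.4]
finger_gap: 0.0091
finger_force: 25.0
```

```bash
python3 - <<'E'
from bench import *
import cv2,numpy as np
a=get_image("top")["img"][110:290,205:445,::-1]; b=get_image("scene")["img"][155:275,275:435,::-1]
cv2.imwrite("pics/c3.png",np.hstack([cv2.resize(a,(400,300),interpolation=cv2.INTER_CUBIC),cv2.resize(b,(400,300),interpolation=cv2.INTER_CUBIC)]))
E
```

```text
(no output)
```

View pics/c3.png

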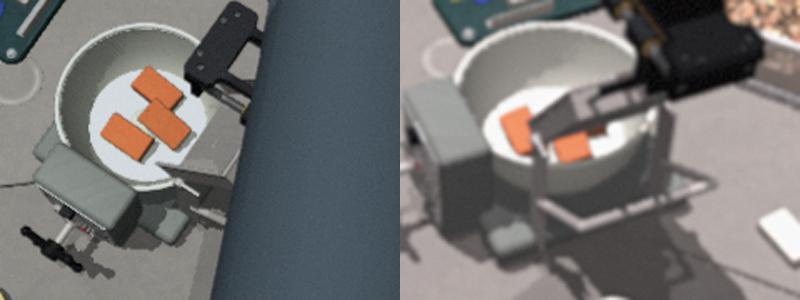

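Both views show all three blanks lying in the tub: at (157,88), (165,125) and (128,137) in the top part. Lowering along the same arc.

Emit:
{"api": "jog_arm", "payload": {"series": [[0, -0.58, 0.38, 0], [0, -0.57, 0.41, 0], [0, -0.55, 0.43, 0], [0, -0.53, 0.46, 0], [0, -0.51, 0.47, 0]]}}

```text
t: 11.75
position: [0.4976, -0.1593, 0.2381]
ee_rot: [0.345, 0.939, 0.0, -0.0]
wrist_force: [-3.7, -3.9, 5.3]
finger_gap: 0.0089
finger_force: 25.0
```

Emit:
{"api": "jog_arm", "payload": {"series": [[0, -0.49, 0.5, 0], [0, -0.46, 0.52, 0], [0, -0.45, 0.54, 0], [0, -0.42, 0.56, 0], [0, -0.39, 0.58, 0]]}}

```text
t: 12.38
position: [0.4837, -0.1758, 0.2104]
ee_rot: [0.345, 0.939, 0.0, 0.0]
wrist_force: [-2.9, -3.5, 3.3]
finger_gap: 0.0093
finger_force: 25.0
```

Emit:
{"api": "jog_arm", "payload": {"series": [[0, -0.37, 0.6, 0], [0, -0.34, 0.6, 0], [0, -0.32, 0.63, 0], [0, -0.29, 0.63, 0], [0, -0.26, 0.65, 0]]}}

```text
t: 13.0
position: [0.4736, -0.1876, 0.1785]
ee_rot: [0.345, 0.939, -0.0, 0.0]
wrist_force: [-2.6, -4.2, 1.9]
finger_gap: 0.0089
finger_force: 25.0
```

Emit:
{"api": "jog_arm", "payload": {"series": [[0, -0.28, 0.66, 0], [0, -0.25, 0.67, 0], [0, -0.27, 0.68, 0], [0, -0.25, 0.68, 0], [0, 0, 0, 0]]}}

```text
t: 13.62
position: [0.4687, -0.1932, 0.1512]
ee_rot: [0.344, 0.939, 0.001, 0.001]
wrist_force: [5.4, 2.6, -1.9]
finger_gap: 0.0093
finger_force: 25.0
```

Emit:
{"api": "jog_arm", "payload": {"series": [[0, 0, 0.5, 0], [0, 0, 0.4, 0], [0, 0, 0.4, 0], [0, 0, 0.35, 0], [0, 0, 0.3, 0]]}}

```text
t: 14.25
position: [0.4672, -0.1951, 0.132]
ee_rot: [0.345, 0.939, 0.0, 0.0]
wrist_force: [3.9, 2.6, 7.7]
finger_gap: 0.0092
finger_force: 25.0
```

Emit:
{"api": "jog_arm", "payload": {"series": [[0, 0, 0, 0], [0, 0, 0, 0], [0, 0, -1, 0], [0, 0, -5, 0], [0, 0, -6, 0]], "jaw": 2.5}}

```text
t: 14.88
position: [0.4655, -0.1954, 0.2533]
ee_rot: [0.345, 0.939, -0.001, -0.001]
wrist_force: [1.4, -0.1, -0.2]
finger_gap: 0.0244
finger_force: 0.0
```

Emit:
{"api": "jog_arm", "payload": {"series": [[4, 5.6, 0, 0], [4, 5.6, 0, 0], [4, 5.6, 0, 0], [4, 5.6, 0, 0], [4, 5.5, 0, 0]], "jaw": 0, "squeeze": 40}}

```text
t: 15.5
position: [0.4923, 0.1174, 0.2531]
ee_rot: [0.345, 0.939, 0.0, 0.0]
wrist_force: [0.8, -1.1, -0.6]
finger_gap: 0.0009
finger_force: 0.0
```

Emit:
{"api": "jog_arm", "payload": {"series": [[0, 0, 0, 0], [0, 0, 0, 0], [0, 0, 0, 0], [0, 0, 0, 0], [0, 0, 0, 0]]}}

```text
t: 16.12
position: [0.4925, 0.1154, 0.2523]
ee_rot: [0.345, 0.938, 0.0, 0.0]
wrist_force: [-0.1, 0.3, -0.4]
finger_gap: 0.0004
finger_force: 0.0
```

```bash
cat > own.py <<'E'
from bench import *
import numpy as np
O=np.array([.635,-.0004]);ux=np.array([.763,-.647]);uy=np.array([.647,.763])
def own():
    s=read_state();p=s["position"][:2]-O;f=s["wrist_force"];print("t",s["t"],"own mm",np.round([p@ux*1e3,p@uy*1e3,s["position"][2]*1e3],1),"F own",np.round([f[:2]@ux,f[:2]@uy,f[2]],1),s["ee_rot"].round(3))
E
python3 - <<'E'
from own import *
import cv2
own()
a=get_image("wrist")["img"][:,:,::-1]; b=get_image("top")["img"][150:290,205:435,::-1]
cv2.imwrite("pics/c4.png",np.hstack([cv2.resize(a,(480,360)),cv2.resize(b[:,:110],(283,360),interpolation=cv2.INTER_CUBIC)]))
E
```

```text
t 16.125 own mm [-183.7   -3.8  252.3] F own [-0.2  0.2 -0.4] [0.345 0.938 0.    0.   ]
```

View pics/c4.png

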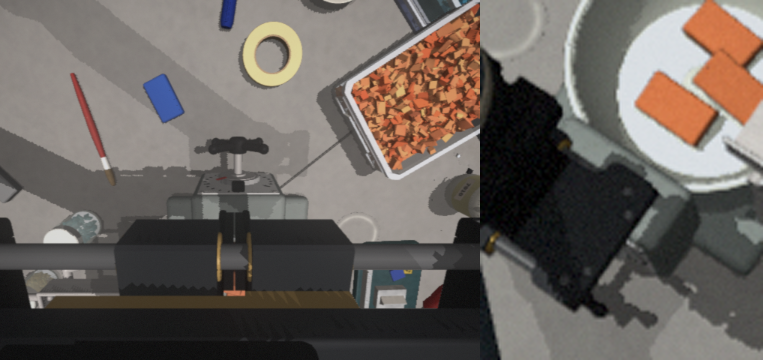

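The wrist part shows the hub at full-image pixel (317,195), which puts it 1.8 cm along tool x and 0.5 cm along tool y. Now I'll place the closed fingers to the left of the top arm.

Emit:
{"api": "jog_arm", "payload": {"series": [[0.95, 1.4, 2, 0], [0.9, 1.3, 4, 0], [0, 0, 4.5, 0], [0, 0, 4, 0], [0, 0, 2.8, 0]]}}

```text
t: 16.85
position: [0.495, 0.1486, 0.0774]
ee_rot: [0.345, 0.939, -0.001, -0.001]
wrist_force: [-0.1, 0.4, -0.3]
finger_gap: 0.0002
finger_force: 0.0
```

```bash
python3 -c "
from own import *
own()"
```

```text
t 16.85 own mm [-203.2   23.1   77.4] F own [-0.3  0.2 -0.3] [ 0.345  0.939 -0.001 -0.001]
```

Emit:
{"api": "jog_arm", "payload": {"series": [[0, -0.8, 0, 0], [0, -1.0, 0, 0], [0, -1.05, -0.2, 0], [0, -0.9, 0.3, 0], [0, -0.75, 0.75, 0]]}}

```text
t: 17.48
position: [0.4678, 0.1149, 0.0718]
ee_rot: [0.345, 0.939, 0.002, 0.001]
wrist_force: [-0.2, 2.2, 12.9]
finger_gap: 0.0009
finger_force: 5.0
```

```bash
python3 -c "
from own import *
own()"
```

```text
t 17.475 own mm [-202.2  -20.2   71.8] F own [-1.6  1.6 12.9] [0.345 0.939 0.002 0.001]
```

Emit:
{"api": "jog_arm", "payload": {"series": [[0, -0.9, 0.8, 0], [0, -0.7, 1.1, 0], [0, 0, 0.6, 0], [0, 0, 0.5, 0], [0, 0, 0, 0]]}}

```text
t: 18.1
position: [0.4585, 0.1032, 0.0416]
ee_rot: [0.345, 0.939, 0.002, 0.002]
wrist_force: [1.3, 1.2, 5.4]
finger_gap: 0.0002
finger_force: 2.5
```

```bash
python3 -c "
from own import *
own()"
```

```text
t 18.1 own mm [-201.7  -35.2   41.6] F own [0.2 1.8 5.4] [0.345 0.939 0.002 0.002]
```

Emit:
{"api": "jog_arm", "payload": {"series": [[0, 0, 0.4, 0], [0, 0, 0, 0], [0, 0, -3, 0], [0, 0, -5, 0], [0, 0, 0, 0]]}}

```text
t: 18.73
position: [0.4588, 0.1029, 0.1196]
ee_rot: [0.345, 0.939, 0.003, 0.003]
wrist_force: [0.4, 0.1, -0.2]
finger_gap: 0.0003
finger_force: 0.0
```

```bash
python3 - <<'E'
from own import *
import cv2
own()
a=get_image("wrist")["img"][150:310,230:400,::-1]; b=get_image("scene")["img"][195:255,245:305,::-1]
cv2.imwrite("pics/c5.png",np.hstack([cv2.resize(a,(425,400),interpolation=cv2.INTER_CUBIC),cv2.resize(b,(370,400),interpolation=cv2.INTER_CUBIC)]))
E
```

```text
t 18.725 own mm [-201.3  -35.2  119.6] F own [ 0.3  0.3 -0.2] [0.345 0.939 0.003 0.003]
```

View pics/c5.png

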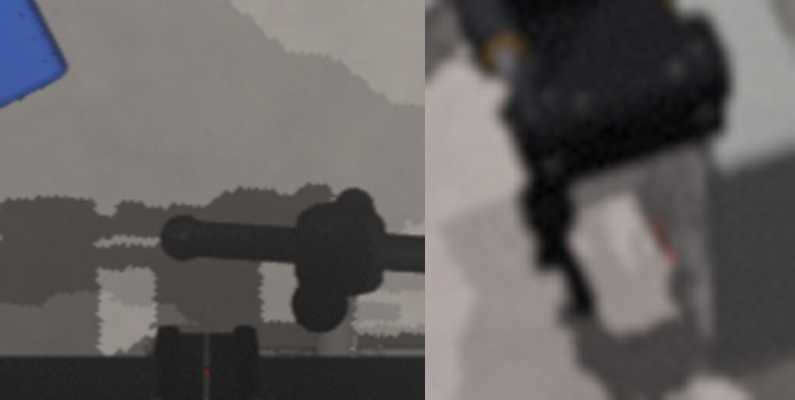

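The wrist part puts the top arm's tip at full-image pixel (358,273), about 13–15° past vertical. The right arm's tip is at (303,245), about 18° below horizontal. So the key sits on the 105° click and the finger clears it. Stroke 2.

Emit:
{"api": "jog_arm", "payload": {"series": [[0, 2.5, 0, 0], [0, 2.2, 0, 0], [0, 0, 2.2, 0], [0, 0, 2.0, 0], [0, -0.8, 0, 0]]}}

```text
t: 19.45
position: [0.4821, 0.1342, 0.0726]
ee_rot: [0.344, 0.939, 0.001, 0.0]
wrist_force: [5.2, 8.7, -4.0]
finger_gap: 0.0006
finger_force: 4.3
```

Emit:
{"api": "jog_arm", "payload": {"series": [[0, -1.0, 0, 0], [0, -0.9, 0.3, 0], [0, -0.75, 0.75, 0], [0, -0.9, 0.8, 0], [0, -0.7, 1.1, 0]]}}

```text
t: 20.08
position: [0.4607, 0.1043, 0.048]
ee_rot: [0.344, 0.939, 0.006, 0.005]
wrist_force: [6.4, 8.9, 12.7]
finger_gap: 0.0006
finger_force: 7.3
```

```bash
python3 -c "
from own import *
own()"
```

```text
t 20.075 own mm [-200.7  -32.9   48. ] F own [-0.8 10.9 12.7] [0.344 0.939 0.006 0.005]
```

Emit:
{"api": "jog_arm", "payload": {"series": [[0, -0.3, 0.5, 0], [0, 0, 0.5, 0], [0, 0, 0.4, 0], [0, 0, 0, 0], [0, 0, 0, 0]]}}

```text
t: 20.7
position: [0.4592, 0.1012, 0.0354]
ee_rot: [0.344, 0.939, 0.006, 0.005]
wrist_force: [1.1, 5.9, 26.8]
finger_gap: 0.0005
finger_force: 12.6
```

```bash
python3 -c "
from own import *
own()"
```

```text
t 20.7 own mm [-199.9  -36.2   35.4] F own [-3.   5.2 26.8] [0.344 0.939 0.006 0.005]
```

Emit:
{"api": "jog_arm", "payload": {"series": [[0, 0, 0, 0], [0, 0, -3, 0], [0, 0, -5, 0], [0, 0, 0, 0], [0, 0, 0, 0]]}}

```text
t: 21.32
position: [0.4509, 0.097, 0.1103]
ee_rot: [0.345, 0.939, -0.001, -0.001]
wrist_force: [-0.4, -0.5, -0.0]
finger_gap: 0.0005
finger_force: 0.0
```

```bash
cat > keychk.py <<'E'
from own import *
import cv2
own()
a=get_image("wrist")["img"][150:310,230:400,::-1]; np.save("key_now.npy",a)
ref=cv2.resize(cv2.imread("pics/c5.png")[:,:425],(170,160),interpolation=cv2.INTER_AREA)
for n,box in(("top ball",(105,112,30,25)),("right ball",(62,84,24,22)),("bottom ball",(130,72,24,16))):
    x,y,w,h=box; r=cv2.matchTemplate(a,ref[y:y+h,x:x+w],cv2.TM_CCOEFF_NORMED); _,m,_,l=cv2.minMaxLoc(r); print(n,"score %.2f shift"%m,l[0]-x,l[1]-y)
E
python3 keychk.py
```

```text
t 21.325 own mm [-203.5  -44.8  110.3] F own [-0.  -0.7 -0. ] [ 0.345  0.939 -0.001 -0.001]
top ball score 0.88 shift 21 9
right ball score 0.94 shift 14 8
bottom ball score 0.96 shift 14 6
```

The arms match the same pattern again, so the key is at about 195°. Stroke 3.

Emit:
{"api": "jog_arm", "payload": {"series": [[0, 2.9, -0.5, 0], [0, 2.8, 0, 0], [0, 0, 2.0, 0], [0, 0, 1.8, 0], [0, -0.8, 0, 0]]}}

```text
t: 22.0
position: [0.4829, 0.1353, 0.0758]
ee_rot: [0.345, 0.939, -0.001, -0.001]
wrist_force: [6.0, 7.6, -3.9]
finger_gap: 0.0007
finger_force: 4.4
```

Emit:
{"api": "jog_arm", "payload": {"series": [[0, -1.0, 0, 0], [0, -0.9, 0.3, 0], [0, -0.75, 0.75, 0], [0, -0.9, 0.8, 0], [0, -0.6, 1.1, 0]]}}

```text
t: 22.62
position: [0.4702, 0.1127, 0.0549]
ee_rot: [0.343, 0.939, 0.011, 0.01]
wrist_force: [7.2, 12.2, 18.8]
finger_gap: 0.0006
finger_force: 12.5
```

Emit:
{"api": "jog_arm", "payload": {"series": [[0, 0, 0.5, 0], [0, 0, 0.4, 0], [0, 0, 0.4, 0], [0, 0, 0, 0], [0, 0, 0, 0]]}}

```text
t: 23.25
position: [0.461, 0.1039, 0.0378]
ee_rot: [0.345, 0.939, 0.003, 0.003]
wrist_force: [2.6, 0.9, 6.1]
finger_gap: 0.0005
finger_force: 3.1
```

```bash
python3 -c "
from own import *
own()"
```

```text
t 23.25 own mm [-200.3  -33.    37.8] F own [1.4 2.4 6.1] [0.345 0.939 0.003 0.003]
```

Emit:
{"api": "jog_arm", "payload": {"series": [[0, 0, 0.4, 0], [0, 0, 0, 0], [0, 0, -3, 0], [0, 0, -5, 0], [0, 0, 0, 0]]}}

```text
t: 23.88
position: [0.4592, 0.1032, 0.1148]
ee_rot: [0.345, 0.939, 0.002, 0.002]
wrist_force: [0.4, 0.0, -1.6]
finger_gap: 0.0001
finger_force: 0.0
```

```bash
python3 keychk.py
```

```text
t 23.875 own mm [-201.2  -34.7  114.8] F own [ 0.3  0.3 -1.6] [0.345 0.939 0.002 0.002]
top ball score 0.99 shift 1 3
right ball score 0.96 shift -1 2
bottom ball score 0.99 shift 0 1
```

Identical pattern, so the key is at about 285°. The last stroke goes to the stop.

Emit:
{"api": "jog_arm", "payload": {"series": [[0, 2.4, -0.3, 0], [0, 2.3, 0, 0], [0, 0, 2.0, 0], [0, 0, 2.0, 0], [0, -0.8, 0, 0]]}}

```text
t: 24.55
position: [0.4827, 0.1348, 0.0728]
ee_rot: [0.344, 0.939, 0.001, 0.0]
wrist_force: [6.0, 9.3, -3.9]
finger_gap: 0.0003
finger_force: 5.0
```

Emit:
{"api": "jog_arm", "payload": {"series": [[0, -0.8, 0, 0], [0, -0.7, 0.1, 0], [0, -0.4, 0.2, 0], [0, -0.3, 0.2, 0], [0, 0, 0, 0]]}}

```text
t: 25.18
position: [0.4725, 0.1208, 0.0715]
ee_rot: [0.344, 0.939, 0.005, 0.004]
wrist_force: [5.6, 8.7, 1.3]
finger_gap: 0.0005
finger_force: 5.1
```

```bash
python3 -c "
from own import *
own()"
```

```text
t 25.175 own mm [-202.4  -12.7   71.5] F own [-1.4 10.3  1.3] [0.344 0.939 0.005 0.004]
```

Emit:
{"api": "jog_arm", "payload": {"series": [[0, -0.4, 0.2, 0], [0, -0.4, 0.2, 0], [0, -0.3, 0.2, 0], [0, 0, 0, 0], [0, 0, 0, 0]]}}

```text
t: 25.8
position: [0.4726, 0.1199, 0.0699]
ee_rot: [0.343, 0.939, 0.012, 0.009]
wrist_force: [9.2, 23.1, 18.2]
finger_gap: 0.0003
finger_force: 15.0
```

```bash
python3 -c "
from own import *
own()"
```

```text
t 25.8 own mm [-201.7  -13.3   69.9] F own [-7.9 23.6 18.2] [0.343 0.939 0.012 0.009]
```

It is against the stop: commanded 11 mm, moved 0.6 mm, at about 30 N. Backing off and checking.

Emit:
{"api": "jog_arm", "payload": {"series": [[0, 1.2, -0.6, 0], [0, 0.8, -0.5, 0], [0, 0, -3, 0], [0, 0, -3, 0], [0, -1.5, 0, 0]]}}

```text
t: 26.42
position: [0.465, 0.1116, 0.136]
ee_rot: [0.344, 0.939, 0.001, 0.001]
wrist_force: [0.8, -0.8, -0.2]
finger_gap: 0.0004
finger_force: 0.0
```

Emit:
{"api": "jog_arm", "payload": {"series": [[0, -2, 1, 0], [0, -1.2, 1, 0], [0, 0, 0, 0], [0, 0, 0, 0], [0, 0, 0, 0]]}}

```text
t: 27.05
position: [0.444, 0.0876, 0.1149]
ee_rot: [0.344, 0.939, 0.0, 0.0]
wrist_force: [-0.7, 0.2, -0.0]
finger_gap: -0.0001
finger_force: 0.0
```

```bash
python3 keychk.py; python3 - <<'E'
import numpy as np,cv2
a=np.load("key_now.npy").max(2)
m=cv2.resize((a<58).astype(np.uint8)*255,(85,40),interpolation=cv2.INTER_AREA)
for r in m[12:36]: print("".join("#" if v>127 else "." for v in r))
E
```

```text
t 27.05 own mm [-202.6  -56.4  114.9] F own [-0.7 -0.3 -0. ] [0.344 0.939 0.    0.   ]
top ball score 0.87 shift 20 3
right ball score 0.81 shift 36 0
bottom ball score 0.88 shift -106 3
.....................................................................................
.....................................................................................
.....................................................................................
.....................................................................................
.....................................................................................
.....................................................................................
.....................................................................................
.....................................................................................
.....................................................................................
......................................................##.......................######
...................................................##
[... 450 characters left out ...]
..##########
........................................................................#############
.....................................................................################
.....................................................................################
....................................................................############.....
.................................#..............##...................##########......
...............................#####################...................######........
...............................#####################.................................
...............................#################################################.....
```

The top ball moved −18 px against −19 px predicted for +15°, so the key is on its last click. Retreating and handing in.

Emit:
{"api": "jog_arm", "payload": {"series": [[0, 0, -3, 0], [0, 0, -4, 0], [0, 0, -4, 0], [0, 0, 0, 0], [0, 0, 0, 0]]}}

```text
t: 27.72
position: [0.443, 0.0872, 0.2242]
ee_rot: [0.344, 0.939, -0.0, -0.0]
wrist_force: [-0.0, 0.4, 0.4]
finger_gap: 0.0007
finger_force: 0.0
```

```bash
python3 -c "
from bench import *
print(read_state()['wrist_force']); print(job_done())"
```

```text
[-0.03766134  0.36204562  0.41927595]
the job is handed in; nothing more can be done
None
```

The job is handed in at 27.7 s: all three blanks are in the tub, the tray was lowered onto its rest while gripped, and the key was wound to its stop and rests on its last click by the wrist camera, with the jars and tape roll not touched; I didn't take a final picture of the tray or the jars.

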